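# Find the full battery case by its weight and hand it out

## Task

One of the two identical closed battery cases in the sloping rack is full, the other is empty. Lift the left one (seen from the robot) a few centimetres clear of its bay, hold it a moment to feel its weight and set it back in its bay, then lift and weigh the right one in the same way. Set the heavier case down gently in the white tray, lid up and lying along the tray's length, and leave the lighter one seated in its rack bay, without disturbing the other things on the desk.

Things in the scene. Friction and masses are not known exactly. Their poses are not given: they have to be found in the camera images.
- deck: shelf of a fixed black rack, sloping 30 degrees down towards the robot, 334 mm wide. Origin: middle of its surface; x up the slope, y left, z square out of it. Bays centred at y = +80 mm (left) and -80 mm (right), each 135 mm wide between ribs 6 mm high; an outward-leaning lip 8 mm high at x = -45 mm stops the cases: set one back a few mm up-slope of it, so as not to land on the lip. Surface ends at x = 65 mm
- case_a_center (a point): centre (half-way up) of one of two closed grey cases, alike: 50 (own x, grip this) x 110 (y) x 56 mm (z, lid up). In the rack its axes are the deck's, centre 28 mm off the shelf, deck x -20 mm, y +80 or -80 mm; which case is in which bay varies. The full one weighs 400-650 g, the empty one 140-280 g. Grip it square to the shelf, tool tilted 30 degrees; 30 N holds it
- case_b_center (a point): centre (half-way up) of one of two closed grey cases, alike: 50 (own x, grip this) x 110 (y) x 56 mm (z, lid up). In the rack its axes are the deck's, centre 28 mm off the shelf, deck x -20 mm, y +80 or -80 mm; which case is in which bay varies. The full one weighs 400-650 g, the empty one 140-280 g. Grip it square to the shelf, tool tilted 30 degrees; 30 N holds it
- tray: a fixed white open tray, 150 (x) x 210 (y, its length) x 16 mm high, walls 4 mm thick, inner floor 4 mm above the desk. Origin: centre of its underside, on the desk; z up
- mouse: bystander: a computer mouse 105 x 60 x 32 mm, loose on the desk; origin at its underside. Not to be disturbed
- headphones: bystander: a pair of black headphones lying flat, about 170 x 210 x 40 mm, loose on the desk; origin at its underside. Not to be disturbed
- handheld_mic: bystander: a handheld microphone lying down, 200 long, head 52 mm, loose on the desk; origin at its underside. Not to be disturbed
- belt_pack: bystander: a black radio belt pack 90 x 62 x 24 mm, loose on the desk; origin at its underside. Not to be disturbed
- adapter: bystander: a small white plug adapter 62 x 45 x 26 mm, loose on the desk; origin at its underside. Not to be disturbed
Mind the look-alikes: they are no part of the job. Leave any blue or orange look-alike of the part that bears case_b_center alone.

How it is judged:
By the outcome, as a careful person would: the job done as asked, in the order asked, and still so for the second after the job is handed in, with the robot touching nothing.
It also fails if it takes over 72 s, if anything falls off the work surface, if the arm or the gripper's body presses on something with over 40 N, if the wrist force passes 120 N, or if a joint passes its speed limit or range.

## Robot

A 6-joint arm with a two-finger parallel gripper is mounted at the origin on the work surface. World frame = base frame: x ahead of the robot, y to its left, z up, the work surface at z = 0. Lengths are in m, angles in rad, forces in N, time in s.
With the tool pointing down it reaches from about 0.325 to 0.75 m from the base axis. Payload 7.6 kg.
Tool frame: the origin (TCP) lies on the centre line of the jaws, within the pads' length; the fingertips stand 19 mm ahead of it and the grasp point (between the pads) is the TCP; z points along the fingers, y is the line along which they close (so a half turn about z gives the same grasp; the last joint's range is limited). The gripper opens to 85 mm and grips with 20 to 120 N. Pads are 22 mm wide; open, the fingers measure 114 mm over their backs; the gripper's body (76 mm by 85 mm) begins 54 mm behind the grasp point. The pads swing forward as they close: fully open they stand 13 mm farther back than shut.
Start: joints at [1.186, 0.052, 1.401, -0, 1.689, -0.07], TCP at [0.163, 0.499, 0.225] pointing down, gripper open.
Joint ranges: [-2.9, 2.9], [-0.91, 2.17], [0.12, 2.37], [-1.06, 4.2], [0.26, 2.73], [-2.93, 2.93]. Speed limits (rad/s): [2.57, 2.57, 3.01, 3.14, 3.14, 3.14].

## Interface

Orientations are given as a unit quaternion [w, x, y, z].
In Python, from rig import r gives the robot as it stands. The module is installed in compiled form; this text tells all that it offers.
- The arm moves only by the tool carry_out, never from a script. Its argument "steps" is one flat list of numbers, 7 for each row, row after row: the turn, a rotation vector about the world's x, y, z in degrees, then the shift along the world's x, y, z in cm, then the opening, from -1 (shut) to 1 (fully open). A call has 1 to 5 rows; each row is the pose to reach, as a shift and turn from the pose commanded when the call began; what a row does not reach only later rows make up. A row lasts 1/8 s, in which the tool goes at most 62.5 mm and 10.7 degrees, less where a joint would pass 70% of its speed; a pose out of reach is approached as far as the arm can. A call with a gripper value outside its range is refused whole. The fingers move at their own pace and stop on an object; "squeeze" is the grip in N (left out, the last holds). Time passes only in rows, so rows that repeat a pose let the fingers close. It gives the time, the measured TCP pose, the force, the opening and the grip force at its end, in the units of the state.
- r.get_state(): the state, without advancing time (a new reading comes with each control period).
- r.grab_frame(name): name is "scene" or "top" or "wrist"; returns the picture (420x560x3 uint8, red, green, blue); there is no depth.
- r.camera_info(name): a dict with "intrinsics" (3x3 intrinsics, pixels), "world_from_camera" (4x4, takes a point from camera to world coordinates); the wrist camera has in their place "mount" (4x4, takes a point from camera to tool coordinates, whose origin is the TCP and whose axes are the flange's). Camera axes: x right, y down, z forward; pixel columns grow to the right and rows downward; lengths in m; the calibration is good to about 2 mm. A picture is of the moment at which its call begins: read the wrist's pose just before it. camera_info takes no time and is no camera call.
- r.job_done(): hands the job in; it is judged then, once.
Trained networks look in the newest picture that a camera, given by its name, has taken for a name from the list of things; names that differ only in an ending like _2 or _b are one class to them, and where a whole thing is asked for, a point or a joint stands for the part that bears it (a point fixed in the world has none). Each returns a list of dicts, best first, with "score" (0 to 1); they miss things now and then, are a little off and sometimes report something else, mostly with a low value. They report only what shows in the picture. A call takes as long as a camera call. They do not tell look-alikes from the thing itself.
- r.look_for(query, camera): "box" ([left, top, width, height] in pixels, round what is visible of it).
- r.spot_point(query, camera): "uv" ([column, row] in pixels: a listed point, or the origin of a listed thing).
The state is a dict: "time_s": time; "joint_positions": joint angles; "qd": joint speeds; "effort": joint torques, N m; "position": TCP position; "tool_rot": TCP orientation; "force": force on the tool from outside, world axes, zero at the start; "ft_torque": the same for the moment, N m; "gripper_width": opening from 0.0 (shut) to 1.0 (fully open); "gripper_force": force on a finger pad.
Only numpy, scipy, OpenCV 4.12 (cv2) and the standard library are available. Lean on these libraries where they do the work, as an engineer would, in place of code of your own. Each camera call takes 0.05 s, during which the arm holds its last target. There are 200 camera calls.

## Working session

There is one attempt and no reset: what is moved stays moved. The work goes in short steps, Python scripts to look and compute and a tool call to move; the robot and the scene stay as the last step left them, time stands still between calls to the robot, and variables do not carry over. Pictures are saved under pics/ and viewed, at most 12 in all, crops included, and the job is handed in when it is done.

Besides the shell and the picture viewer there is one more tool, called after "Call:" by a JSON object that holds its "api" and its "payload", one argument or row to a line. carry_out: Moves the arm, as the interface text tells. Its arguments: {"type":"object","properties":{"steps":{"type":"array","items":{"type":"number"}},"squeeze":{"type":"number"}},"required":["steps"]}

```bash
mkdir -p pics; python3 - <<'E'
from rig import r
import cv2, numpy as np
ims=[]
for n in("scene","top"):
    im=r.grab_frame(n); cv2.imwrite(f"pics/{n}0.png",im[:,:,::-1])
    i=r.camera_info(n); print(n,np.round(i["intrinsics"],1).tolist(),np.round(i["world_from_camera"],4).tolist())
    for q in("case_a_center","deck","tray"):
        print(q,[(np.round(d["uv"],1).tolist(),round(d["score"],2)) for d in r.spot_point(q,n)])
s=r.get_state();print({k:np.round(v,3).tolist() for k,v in s.items()})
print(np.round(r.camera_info("wrist")["mount"],4).tolist())
E
```

```text
scene [[430.9, 0.0, 275.8], [0.0, 430.9, 210.4], [0.0, 0.0, 1.0]] [[0.7382, 0.3692, -0.5645, 1.1744], [0.6746, -0.4044, 0.6176, -0.8043], [-0.0003, -0.8367, -0.5476, 0.688], [0.0, 0.0, 0.0, 1.0]]
case_a_center [([348.7, 150.0], 0.57)]
deck [([343.6, 164.7], 0.74)]
tray [([241.0, 259.4], 0.63), ([255.0, 203.2], 0.4)]
top [[415.4, 0.0, 274.9], [0.0, 415.4, 212.8], [0.0, 0.0, 1.0]] [[0.0242, -0.9837, 0.178, 0.3714], [-0.9997, -0.0246, -0.0004, -0.0778], [0.0048, -0.1779, -0.984, 0.9836], [0.0, 0.0, 0.0, 1.0]]
case_a_center []
deck [([149.7, 205.3], 0.68)]
tray [([341.9, 213.8], 0.67)]
{'time_s': 0.4, 'joint_positions': [1.186, 0.052, 1.401, -0.0, 1.689, -0.07], 'qd': [0.0, 0.001, -0.002, 0.0, 0.001, 0.001], 'effort': [-0.0, -38.107, -35.988, -0.0, 0.001, -0.0], 'position': [0.163, 0.499, 0.225], 'tool_rot': [0.0, 0.157, 0.988, -0.0], 'force': [-0.369, 0.082, -0.265], 'ft_torque': [-0.028, 0.051, 0.04], 'gripper_force': 0.0, 'gripper_width': 0.999}
[[0.0006, -0.9633, -0.2683, 0.0665], [1.0, 0.001, -0.0013, 0.0], [0.0015, -0.2683, 0.9633, -0.1495], [0.0, 0.0, 0.0, 1.0]]
```

View pics/scene0.png

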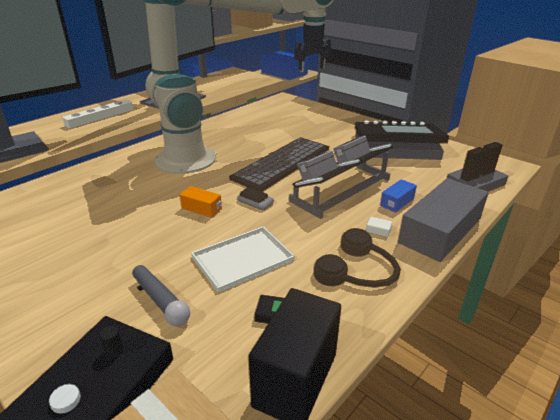

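View pics/top0.png

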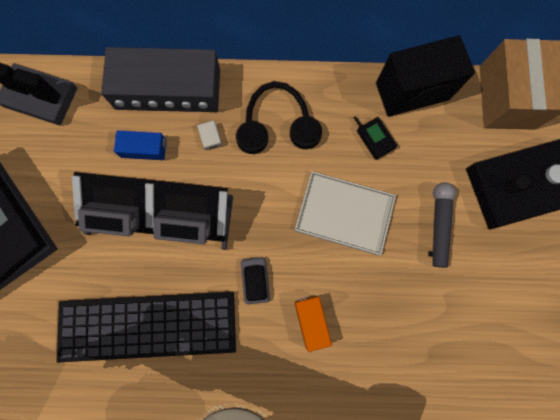

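The scene and top views agree. The grey cases sit in the rack at top (108,218) on the left and (182,226) on the right. The tray is at top (346,213). The blue (140,145) and orange (313,323) boxes are look-alikes. I'll enlarge both views of the rack to confirm and to pick corners.

```bash
python3 - <<'E'
import cv2, numpy as np
a=cv2.imread("pics/top0.png")[165:255,65:240]; b=cv2.imread("pics/scene0.png")[130:220,285:400]
a=cv2.resize(a,None,fx=4,fy=4,interpolation=cv2.INTER_CUBIC); b=cv2.resize(b,None,fx=6,fy=6,interpolation=cv2.INTER_CUBIC)
cv2.imwrite("pics/ca.png",np.clip(a*1.8,0,255)); cv2.imwrite("pics/cb.png",np.clip(b*1.6,0,255))
E
```

```text
[ WARN:0@0.025] global loadsave.cpp:1063 imwrite_ Unsupported depth image for selected encoder is fallbacked to CV_8U.
```

View pics/ca.png

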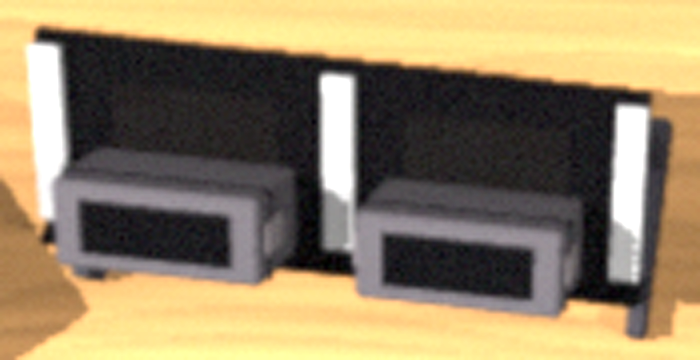

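View pics/cb.png

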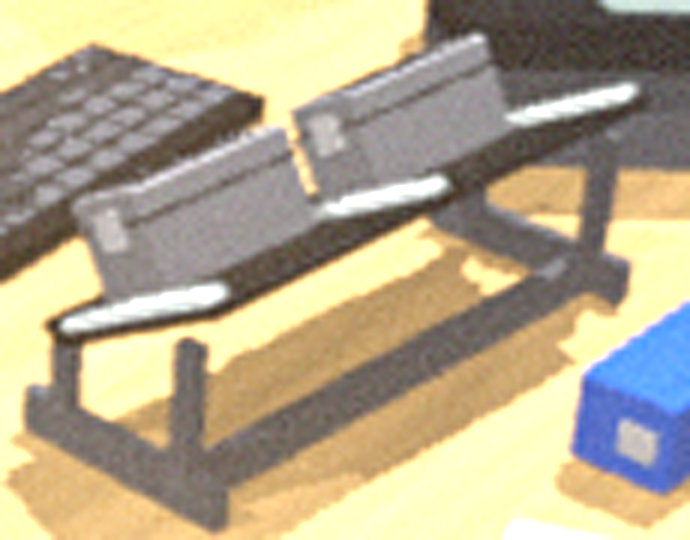

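```bash
cat > h.py <<'E'
import numpy as np, cv2
from scipy.optimize import least_squares
from scipy.spatial.transform import Rotation as R
from rig import r
def proj(cam,P):
    i=r.camera_info(cam); T=np.linalg.inv(i["world_from_camera"]); p=np.asarray(P)@T[:3,:3].T+T[:3,3]; p=p@np.array(i["intrinsics"]).T
    return p[:,:2]/p[:,2:]
def deckR(yaw): return R.from_euler("z",yaw)*R.from_euler("y",-30,degrees=True)
E
python3 - <<'E'
from h import *
top=[((65,167,0),(37,30)),((65,-167,0),(650,93)),
((5,135,56),(57,175)),((5,25,56),(268,193)),((-45,135,56),(57,262)),((-45,25,56),(265,282)),
((5,-25,56),(358,208)),((5,-135,56),(563,228)),((-45,-25,56),(358,296)),((-45,-135,56),(562,316))]
sc=[((65,-167,0),(228,300)),((65,167,0),(640,92)),((5,-25,56),(285,130)),((5,135,56),(485,38))]
Pt=np.array([a for a,_ in top])/1e3; ut=np.array([b for _,b in top])/4+[65-.375,165-.375]
Ps=np.array([a for a,_ in sc])/1e3; us=np.array([b for _,b in sc])/6+[285-.4,130-.4]
def f(x):
    D=deckR(x[3]); return np.r_[(proj("top",D.apply(Pt)+x[:3])-ut).ravel(),(proj("scene",D.apply(Ps)+x[:3])-us).ravel()]
s=least_squares(f,[.4,.23,.12,-.1],loss="soft_l1")
print("deck",s.x[:3],np.degrees(s.x[3]));print(np.round(f(s.x).reshape(-1,2),1).tolist())
im=cv2.imread("pics/top0.png"); roi=im[165:260,290:402]
hsv=cv2.cvtColor(roi,cv2.COLOR_BGR2HSV); m=((hsv[...,1]<60)&(hsv[...,2]>110)).astype(np.uint8)
c=max(cv2.findContours(m,0,2)[0],key=cv2.contourArea); box=cv2.boxPoints(cv2.minAreaRect(c))+[290,165]; print("tray px",box.tolist(),cv2.contourArea(c))
def g(x):
    P=R.from_euler("z",x[2]).apply(np.array([[a,b,.016] for a,b in((.075,.105),(.075,-.105),(-.075,-.105),(-.075,.105))]))+[x[0],x[1],0]
    return P
b=sorted(box.tolist()); q=[b[1],b[3],b[2],b[0]]
t=least_squares(lambda x:(proj("top",g(x))-q).ravel(),[.4,-.2,-.2]); print("tray",t.x[:2],np.degrees(t.x[2]),np.round(t.fun,1))
print(proj("scene",[[*t.x[:2],0]]),proj("top",[s.x[:3]]),proj("scene",[s.x[:3]]))
E
```

```text
deck [0.53701874 0.19476125 0.0850144 ] -4.483872595053351
[[-0.2, -0.0], [0.7, -0.2], [-1.4, -0.1], [-1.6, 0.8], [0.2, 0.4], [-0.3, 0.7], [-0.2, -0.5], [1.3, -0.1], [-0.0, -0.4], [0.8, -0.0], [-2.2, 2.2], [0.7, 1.0], [0.7, -0.7], [0.3, -0.2]]
tray px [[293.9811325073242, 230.56602478027344], [311.0754737854004, 170.73584651947021], [397.5848922729492, 195.45282745361328], [380.4905548095703, 255.2830047607422]] 5384.0
tray [ 0.55115343 -0.24595283] -15.253476827316074 [ 0.5  0.2 -1.4 -0.1  0.5  0.4  0.3 -0.5]
[[242.3595151  258.47269215]] [[150.8487311  208.35309608]] [[342.90144187 165.94564383]]
```

```bash
cat >> h.py <<'E'
DECK=np.array([.537,.1948,.085]); YAW=np.radians(-4.5)
TRAY=np.array([.5512,-.246,0]); TYAW=np.radians(-14)
def grasp_R(D): # tool y = +deck x, tool z = -normal
    M=D.as_matrix(); return R.from_matrix(np.c_[M[:,1],M[:,0],-M[:,2]])
def q2R(q): return R.from_quat(np.roll(q,-1))
def to(Rt,pt):
    s=r.get_state(); d=(Rt*q2R(s["tool_rot"]).inv()).as_rotvec(degrees=True)
    print("turn",np.round(d,1),"shift cm",np.round((pt-np.array(s["position"]))*100,2))
def deck(x,y,z): 
    D=deckR(YAW); to(grasp_R(D),D.apply(np.array([x,y,z])/1e3)+DECK)
def tray(z,x=0,y=0): 
    D=R.from_euler("z",TYAW); to(grasp_R(D),D.apply(np.array([x,y,z])/1e3)+TRAY)
E
python3 -c "
from h import *
deck(-20,80,130);deck(-20,80,36);print(deckR(YAW).as_matrix().round(3))"
```

```text
turn [ 17.9 -26.9 -74.6] shift cm [ 29.87 -21.82  -3.7 ]
turn [ 17.9 -26.9 -74.6] shift cm [ 34.55 -22.19 -11.84]
[[ 0.863  0.078 -0.498]
 [-0.068  0.997  0.039]
 [ 0.5    0.     0.866]]
```

Call:
{"api": "carry_out", "payload": {
  "steps": [2.2,-3.4,-9.3,4,-3,0,1,4.4,-6.7,-18.6,8,-6,0,1,6.6,-10,-28,12,-9,0,1,8.8,-13.4,-37.3,16,-11.5,-1,1,11,-16.7,-46.5,20,-14,-2,1]
}}

```text
time_s: 1.02
position: [0.3637, 0.3582, 0.2049]
tool_rot: [0.126, 0.532, 0.83, 0.115]
force: [0.3, 0.6, -0.5]
gripper_width: 0.998
gripper_force: 0.0
```

```bash
python3 -c "
from h import *
deck(-20,80,130)"
```

```text
turn [  6.8 -10.1 -27.8] shift cm [ 9.75 -7.72 -1.73]
```

Call:
{"api": "carry_out", "payload": {
  "steps": [2.3,-3.4,-9.3,3.5,-3,-0.5,1,4.5,-6.7,-18.6,7,-6,-1,1,6.8,-10.1,-27.8,9.7,-7.7,-1.7,1,6.8,-10.1,-27.8,9.7,-7.7,-1.7,1]
}}

```text
time_s: 1.52
position: [0.4596, 0.2812, 0.1865]
tool_rot: [0.189, 0.708, 0.658, 0.174]
force: [0.7, -0.1, -0.5]
gripper_width: 1.001
gripper_force: 0.0
```

```bash
python3 - <<'E'
from h import *
deck(-20,80,130)
s=r.get_state(); im=r.grab_frame("wrist"); cv2.imwrite("pics/w1.png",im[:,:,::-1])
i=r.camera_info("wrist"); T=np.eye(4); T[:3,:3]=q2R(s["tool_rot"]).as_matrix(); T[:3,3]=s["position"]; W=T@np.array(i["mount"])
np.save("W1.npy",W); V=np.linalg.inv(W); print(i["intrinsics"])
D=deckR(YAW)
out=im[:,:,::-1].copy()
for p in [(65,167,0),(65,-167,0),(5,135,56),(5,25,56),(-45,135,56),(-45,25,56),(5,-25,56),(5,-135,56),(-45,-25,56),(-45,-135,56)]:
    c=V[:3,:3]@(D.apply(np.array(p)/1e3)+DECK)+V[:3,3]; c=np.array(i["intrinsics"])@c; c=c[:2]/c[2]; print(p,c.round(0))
    cv2.circle(out,tuple(int(v) for v in c.round()),3,(0,0,255),1)
cv2.imwrite("pics/w1o.png",out)
E
```

```text
turn [ 0.1 -0.3 -0.2] shift cm [ 0.16 -0.02  0.11]
[[342.09633449   0.         278.84622696]
 [  0.         342.09633449 211.94824342]
 [  0.           0.           1.        ]]
(65, 167, 0) [392.  91.]
(65, -167, 0) [361. 434.]
(5, 135, 56) [320. 137.]
(5, 25, 56) [314. 293.]
(-45, 135, 56) [242. 137.]
(-45, 25, 56) [245. 292.]
(5, -25, 56) [312. 352.]
(5, -135, 56) [308. 462.]
(-45, -25, 56) [247. 351.]
(-45, -135, 56) [249. 462.]
```

View pics/w1o.png

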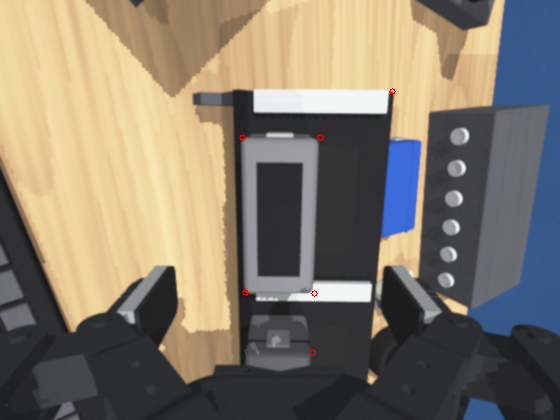

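Projected corners (red) fall on the left case lid corners at (242–320, 137–293) within about 2 px, so the deck pose holds. I'll descend on the left case.

Call:
{"api": "carry_out", "payload": {
  "steps": [0.1,-0.3,-0.2,1.8,-0.1,-2.6,1,0.1,-0.3,-0.2,3.4,-0.3,-5.4,1,0.1,-0.3,-0.2,4.2,-0.4,-6.8,1,0.1,-0.3,-0.2,5.0,-0.4,-8.1,1,0.1,-0.3,-0.2,5.0,-0.4,-8.1,1],
  "squeeze": 30
}}

```text
time_s: 2.2
position: [0.5094, 0.2783, 0.1062]
tool_rot: [0.19, 0.709, 0.656, 0.176]
force: [-0.2, 0.1, -0.2]
gripper_width: 0.998
gripper_force: 0.0
```

```bash
python3 -c "
from h import *
deck(-19,80,35)"
```

```text
turn [-0.   0.1 -0.1] shift cm [-0.   -0.11 -0.04]
```

Call:
{"api": "carry_out", "payload": {
  "steps": [0,0,0,0,-0.1,0,-1,0,0,0,0,-0.1,0,-1,0,0,0,0,-0.1,0,-1,0,0,0,0,-0.1,0,-1,0,0,0,0,-0.1,0,-1],
  "squeeze": 32
}}

```text
time_s: 2.82
position: [0.5088, 0.2775, 0.1072]
tool_rot: [0.19, 0.709, 0.656, 0.177]
force: [-6.6, 0.3, 3.4]
gripper_width: 0.579
gripper_force: 33.1
```

Call:
{"api": "carry_out", "payload": {
  "steps": [0,0,0,-0.5,0,0.9,-1,0,0,0,-1.3,0.1,2.3,-1,0,0,0,-2.2,0.2,3.8,-1,0,0,0,-2.8,0.2,4.8,-1,0,0,0,-3.0,0.2,5.2,-1]
}}

```text
time_s: 3.45
position: [0.4794, 0.2795, 0.16]
tool_rot: [0.191, 0.708, 0.656, 0.178]
force: [-0.6, -0.3, -5.0]
gripper_width: 0.575
gripper_force: 35.5
```

Call:
{"api": "carry_out", "payload": {
  "steps": [0,0,0,0,0,0,-1,0,0,0,0,0,0,-1,0,0,0,0,0,0,-1,0,0,0,0,0,0,-1,0,0,0,0,0,0,-1]
}}

```text
time_s: 4.08
position: [0.4796, 0.2792, 0.1586]
tool_rot: [0.19, 0.709, 0.656, 0.177]
force: [0.2, -0.1, -4.4]
gripper_width: 0.577
gripper_force: 35.5
```

Call:
{"api": "carry_out", "payload": {
  "steps": [0,0,0,0,0,0,-1,0,0,0,0,0,0,-1,0,0,0,0,0,0,-1]
}}

```text
time_s: 4.45
position: [0.4795, 0.2792, 0.1587]
tool_rot: [0.19, 0.709, 0.656, 0.177]
force: [0.5, -0.4, -4.0]
gripper_width: 0.577
gripper_force: 35.5
```

```bash
python3 - <<'E'
from h import *
for k in range(6):
    s=r.get_state(); print(np.round(s["force"],2),s["gripper_width"],np.round(s["effort"],2)); r.grab_frame("top")
deck(-19,80,35); deck(-15,80,36)
im=r.grab_frame("wrist"); cv2.imwrite("pics/w2.png",im[:,:,::-1])
E
```

```text
[ 0.48 -0.44 -3.95] 0.5767718845979714 [ -0.   -33.44 -38.53  -1.57  -1.67  -0.  ]
[ 0.54  0.01 -3.52] 0.5736638486688401 [ -0.   -33.45 -38.53  -1.57  -1.67  -0.  ]
[ 0.24  0.6  -4.17] 0.5758759510634053 [ -0.   -33.45 -38.53  -1.57  -1.67  -0.  ]
[-0.17 -0.33 -4.18] 0.5751493481378332 [ -0.   -33.45 -38.53  -1.57  -1.67  -0.  ]
[-0.35  0.61 -4.38] 0.5757058717754365 [  0.   -33.45 -38.53  -1.57  -1.67  -0.  ]
[-0.09  0.72 -4.93] 0.5761422155474816 [ -0.   -33.45 -38.53  -1.57  -1.67  -0.  ]
turn [-0.   0.1 -0.1] shift cm [ 2.99 -0.2  -5.29]
turn [-0.   0.1 -0.1] shift cm [ 3.29 -0.22 -5.  ]
```

View pics/w2.png

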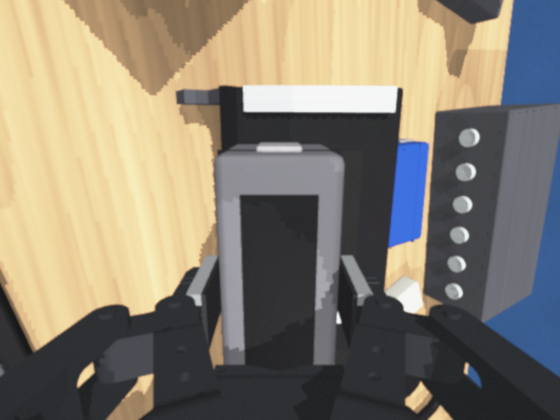

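Left reads about 4.1 N, roughly 410 g, and the grip is square and centred. I'll set it back about 4 mm up-slope of the lip.

Call:
{"api": "carry_out", "payload": {
  "steps": [0,0,0,1.0,-0.1,-1.1,-1,0,0,0,2.0,-0.1,-2.8,-1,0,0,0,2.8,-0.2,-4.1,-1,0,0,0,3.1,-0.2,-4.7,-1,0,0,0,3.3,-0.2,-5.0,-1]
}}

```text
time_s: 5.42
position: [0.5118, 0.2768, 0.1089]
tool_rot: [0.19, 0.709, 0.656, 0.176]
force: [-34.4, -8.9, 23.2]
gripper_width: 0.574
gripper_force: 40.1
```

Call:
{"api": "carry_out", "payload": {
  "steps": [0,0,0,0,0,0,-1]
}}

```text
time_s: 5.55
position: [0.5126, 0.2775, 0.1094]
tool_rot: [0.19, 0.709, 0.656, 0.177]
force: [-3.4, -0.6, -1.2]
gripper_width: 0.579
gripper_force: 35.9
```

Call:
{"api": "carry_out", "payload": {
  "steps": [0,0,0,0,0,0,1,0,0,0,0,0,0,1,0,0,0,0,0,0,1,0,0,0,0,0,0,1]
}}

```text
time_s: 6.05
position: [0.5127, 0.2773, 0.109]
tool_rot: [0.191, 0.709, 0.656, 0.177]
force: [-0.5, 0.4, -0.0]
gripper_width: 1.001
gripper_force: 0.0
```

Call:
{"api": "carry_out", "payload": {
  "steps": [0,0,0,-1,0.1,1.7,1,0,0,0,-2.5,0.2,4.3,1,0,0,0,-4,0.3,7,1,0,0,0,-4.5,0.3,7.8,1,0,0,0,-4.5,0.3,7.8,1]
}}

```text
time_s: 6.68
position: [0.4676, 0.2803, 0.1868]
tool_rot: [0.191, 0.709, 0.656, 0.177]
force: [-1.2, -0.2, -0.9]
gripper_width: 1.001
gripper_force: 0.0
```

```bash
python3 - <<'E'
from h import *
im=r.grab_frame("wrist"); cv2.imwrite("pics/w3.png",im[:,:,::-1])
deck(-20,-80,125)
E
```

```text
turn [-0.   0.1 -0.1] shift cm [ -1.64 -15.87  -0.25]
```

View pics/w3.png

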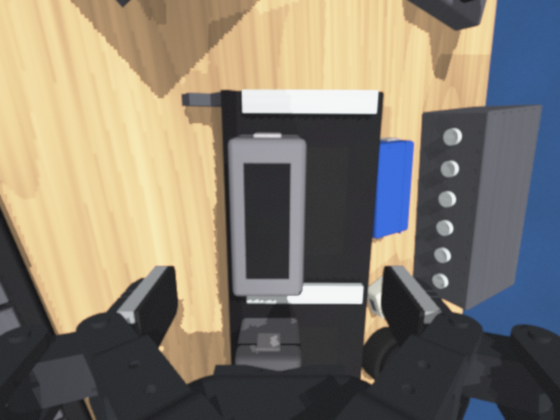

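The left case is seated flat between the ribs at (267,217). Now the right case.

Call:
{"api": "carry_out", "payload": {
  "steps": [0,0,0,-0.4,-4,0,1,0,0,0,-0.8,-8,-0.1,1,0,0,0,-1.2,-12,-0.2,1,0,0,0,-1.6,-15.9,-0.2,1,0,0,0,-1.6,-15.9,-0.2,1]
}}

```text
time_s: 7.35
position: [0.4514, 0.1189, 0.1834]
tool_rot: [0.191, 0.71, 0.655, 0.176]
force: [0.4, -0.2, 0.8]
gripper_width: 1.002
gripper_force: 0.0
```

```bash
python3 - <<'E'
from h import *
s=r.get_state(); im=r.grab_frame("wrist")
i=r.camera_info("wrist"); T=np.eye(4); T[:3,:3]=q2R(s["tool_rot"]).as_matrix(); T[:3,3]=s["position"]; V=np.linalg.inv(T@np.array(i["mount"]))
D=deckR(YAW); out=im[:,:,::-1].copy()
for p in [(5,-25,56),(5,-135,56),(-45,-25,56),(-45,-135,56),(65,-167,0)]:
    c=np.array(i["intrinsics"])@(V[:3,:3]@(D.apply(np.array(p)/1e3)+DECK)+V[:3,3]); cv2.circle(out,tuple(int(v) for v in (c[:2]/c[2]).round()),3,(0,0,255),1)
cv2.imwrite("pics/w4.png",out); deck(-19,-80,35)
E
```

```text
turn [-0.   0.1  0.1] shift cm [ 4.53 -0.23 -7.78]
```

View pics/w4.png

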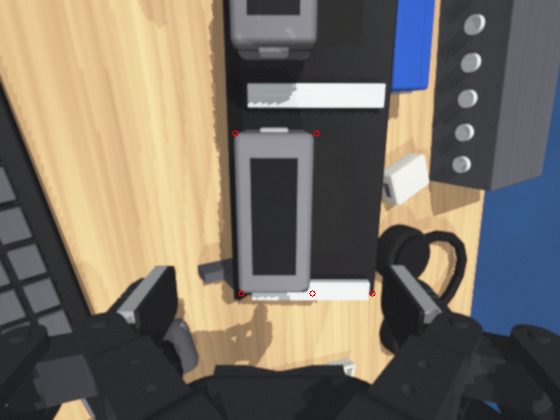

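The right case lid fills (236–314, 130–293), matching the projected corners. Going down on it.

Call:
{"api": "carry_out", "payload": {
  "steps": [0,0.1,0.1,1.5,0,-2.6,1,0,0.1,0.1,3,-0.1,-5.2,1,0,0.1,0.1,4,-0.1,-6.9,1,0,0.1,0.1,4.5,-0.1,-7.8,1,0,0.1,0.1,4.5,-0.1,-7.8,1]
}}

```text
time_s: 8.02
position: [0.4963, 0.1206, 0.1057]
tool_rot: [0.189, 0.708, 0.657, 0.176]
force: [-0.0, 0.3, 0.5]
gripper_width: 1.0
gripper_force: 0.0
```

Call:
{"api": "carry_out", "payload": {
  "steps": [0,0,0,0,0,0,-1,0,0,0,0,0,0,-1,0,0,0,0,0,0,-1,0,0,0,0,0,0,-1,0,0,0,0,0,0,-1]
}}

```text
time_s: 8.65
position: [0.4964, 0.1204, 0.1074]
tool_rot: [0.19, 0.708, 0.657, 0.177]
force: [-6.1, 0.5, 4.7]
gripper_width: 0.573
gripper_force: 33.3
```

Call:
{"api": "carry_out", "payload": {
  "steps": [0,0,0,-0.5,0,0.9,-1,0,0,0,-1.3,0.1,2.3,-1,0,0,0,-2.2,0.2,3.8,-1,0,0,0,-2.8,0.2,4.8,-1,0,0,0,-3.0,0.2,5.2,-1]
}}

```text
time_s: 9.28
position: [0.4664, 0.1223, 0.1596]
tool_rot: [0.19, 0.708, 0.657, 0.177]
force: [0.3, 0.7, -3.4]
gripper_width: 0.577
gripper_force: 34.5
```

Call:
{"api": "carry_out", "payload": {
  "steps": [0,0,0,0,0,0,-1,0,0,0,0,0,0,-1,0,0,0,0,0,0,-1,0,0,0,0,0,0,-1,0,0,0,0,0,0,-1]
}}

```text
time_s: 9.9
position: [0.4665, 0.1222, 0.1585]
tool_rot: [0.19, 0.708, 0.657, 0.176]
force: [-0.7, -0.1, -1.9]
gripper_width: 0.574
gripper_force: 34.5
```

Call:
{"api": "carry_out", "payload": {
  "steps": [0,0,0,0,0,0,-1,0,0,0,0,0,0,-1,0,0,0,0,0,0,-1]
}}

```text
time_s: 10.28
position: [0.4665, 0.1222, 0.1587]
tool_rot: [0.19, 0.708, 0.657, 0.177]
force: [-0.3, -0.0, -2.1]
gripper_width: 0.571
gripper_force: 34.5
```

```bash
python3 - <<'E'
from h import *
f=[]
for k in range(8):
    s=r.get_state(); f.append(s["force"]); r.grab_frame("top")
print(np.round(np.mean(f,0),2),np.std(f,0).round(2),np.round(s["effort"],2)); deck(-15,-80,36)
E
```

```text
[ 0.11 -0.05 -2.11] [0.49 0.43 0.4 ] [ -0.   -21.08 -38.09  -0.73  -1.9   -0.  ]
turn [-0.   0.  -0.2] shift cm [ 3.33 -0.48 -5.01]
```

The right case reads about 2.1 N against 4.1 N for the left, so the left is the full one. Setting the right one back gently.

Call:
{"api": "carry_out", "payload": {
  "steps": [0,0,0,1.2,-0.1,-1.4,-1,0,0,0,2.3,-0.2,-3.3,-1,0,0,0,2.9,-0.2,-4.3,-1,0,0,0,3.1,-0.2,-4.6,-1,0,0,0,3.15,-0.2,-4.7,-1]
}}

```text
time_s: 11.3
position: [0.4982, 0.1203, 0.1121]
tool_rot: [0.19, 0.708, 0.657, 0.177]
force: [0.5, -0.5, -0.9]
gripper_width: 0.575
gripper_force: 34.4
```

Call:
{"api": "carry_out", "payload": {
  "steps": [0,0,0,0.03,0,-0.06,-1,0,0,0,0.06,0,-0.12,-1,0,0,0,0.1,0,-0.18,-1,0,0,0,0.13,0,-0.24,-1,0,0,0,0.15,0,-0.27,-1]
}}

```text
time_s: 11.92
position: [0.4994, 0.1202, 0.1092]
tool_rot: [0.19, 0.708, 0.657, 0.176]
force: [-7.0, -0.5, 4.0]
gripper_width: 0.573
gripper_force: 35.4
```

Touched down at about 8 N. Release, retreat and go over to the left case.

Call:
{"api": "carry_out", "payload": {
  "steps": [0,0,0,0,0,0,1,0,0,0,0,0,0,1,0,0,0,0,0,0,1,0,0,0,0,0,0,1]
}}

```text
time_s: 12.42
position: [0.4996, 0.1202, 0.1091]
tool_rot: [0.19, 0.708, 0.657, 0.177]
force: [0.1, 0.2, -0.2]
gripper_width: 1.0
gripper_force: 0.0
```

Call:
{"api": "carry_out", "payload": {
  "steps": [0,0,0,-1,0.1,1.7,1,0,0,0,-2.5,0.2,4.3,1,0,0,0,-4,0.3,7,1,0,0,0,-4.5,0.3,7.8,1,0,0,0,-4.5,0.3,7.8,1]
}}

```text
time_s: 13.05
position: [0.4547, 0.1233, 0.1871]
tool_rot: [0.19, 0.708, 0.657, 0.177]
force: [0.4, 0.3, -0.7]
gripper_width: 1.001
gripper_force: 0.0
```

```bash
python3 - <<'E'
from h import *
deck(-15,80,125)
im=r.grab_frame("wrist"); im2=r.grab_frame("top")
cv2.imwrite("pics/w5.png",np.hstack([cv2.resize(im,(400,300)),cv2.resize(im2[160:265,60:200],(400,300))])[:,:,::-1])
E
```

```text
turn [-0.1  0.1 -0.2] shift cm [ 1.33 15.72 -0.13]
```

View pics/w5.png

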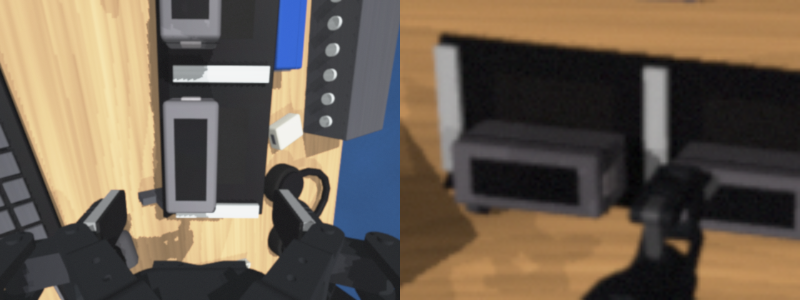

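The right case is seated at (190,155) in its bay, and the left is unchanged. Back to the left case.

Call:
{"api": "carry_out", "payload": {
  "steps": [0,0,0,0.3,4,0,1,0,0,0,0.6,8,0,1,0,0,0,0.9,12,0,1,0,0,0,1.3,15.7,-0.1,1,0,0,0,1.3,15.7,-0.1,1]
}}

```text
time_s: 13.78
position: [0.4672, 0.2818, 0.1836]
tool_rot: [0.189, 0.707, 0.658, 0.175]
force: [-0.1, -1.2, -0.4]
gripper_width: 0.999
gripper_force: 0.0
```

```bash
python3 -c "
from h import *
deck(-16,80,36)"
```

```text
turn [ 0.1 -0.1 -0.3] shift cm [ 4.44 -0.48 -7.54]
```

Call:
{"api": "carry_out", "payload": {
  "steps": [0.1,-0.1,-0.3,1.5,-0.2,-2.5,1,0.1,-0.1,-0.3,3,-0.3,-5,1,0.1,-0.1,-0.3,4,-0.4,-6.7,1,0.1,-0.1,-0.3,4.4,-0.5,-7.5,1,0.1,-0.1,-0.3,4.4,-0.5,-7.5,1]
}}

```text
time_s: 14.4
position: [0.5114, 0.2744, 0.1102]
tool_rot: [0.19, 0.71, 0.654, 0.176]
force: [-0.1, 0.4, 0.1]
gripper_width: 0.998
gripper_force: 0.0
```

Call:
{"api": "carry_out", "payload": {
  "steps": [0,0,0,0,0,0,-1,0,0,0,0,0,0,-1,0,0,0,0,0,0,-1,0,0,0,0,0,0,-1,0,0,0,0,0,0,-1],
  "squeeze": 36
}}

```text
time_s: 15.02
position: [0.5104, 0.2755, 0.1112]
tool_rot: [0.19, 0.71, 0.655, 0.177]
force: [-7.0, -0.8, 1.5]
gripper_width: 0.574
gripper_force: 37.5
```

Call:
{"api": "carry_out", "payload": {
  "steps": [0,0,0,-0.5,0,0.9,-1,0,0,0,-1.5,0.1,2.6,-1,0,0,0,-3,0.3,5.2,-1,0,0,0,-4.5,0.4,8,-1,0,0,0,-5.5,0.4,10,-1]
}}

```text
time_s: 15.65
position: [0.4557, 0.2794, 0.2127]
tool_rot: [0.19, 0.71, 0.654, 0.178]
force: [1.7, 0.6, -4.4]
gripper_width: 0.575
gripper_force: 39.4
```

```bash
python3 - <<'E'
from h import *
r.grab_frame("top"); s=r.get_state(); print(np.round(s["force"],1))
# refine tray from scene+top: check outline in top view
im=cv2.imread("pics/top0.png")
def g(x): return R.from_euler("z",x[2]).apply(np.array([[a,b,.016] for a,b in((.075,.105),(.075,-.105),(-.075,-.105),(-.075,.105))]))+[x[0],x[1],0]
mt=cv2.resize(im[160:265,285:405],None,fx=4,fy=4,interpolation=cv2.INTER_CUBIC)
sc=cv2.resize(cv2.imread("pics/scene0.png")[220:300,185:300],None,fx=3.4,fy=5.25,interpolation=cv2.INTER_CUBIC)
for yaw,col in((-12,(0,0,255)),(-14,(0,255,0))):
    p=[.5512,-.246,np.radians(yaw)]
    a=((proj("top",g(p))-[285,160])*4+1.5); cv2.polylines(mt,[a.astype(int).reshape(-1,1,2)],True,col,1)
    a=((proj("scene",g(p))-[185,220])*[3.4,5.25]); cv2.polylines(sc,[a.astype(int).reshape(-1,1,2)],True,col,1)
cv2.imwrite("pics/tray.png",cv2.resize(np.hstack([mt,sc]),(800,390)))
tray(160)
E
```

```text
[ 1.2  0.8 -0.3]
turn [ 4.5 30.  -9.1] shift cm [  9.54 -52.6   -5.59]
```

View pics/tray.png

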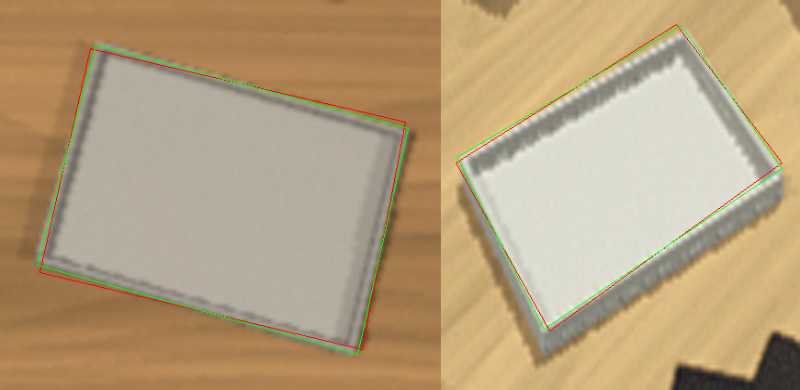

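The tray outline at yaw −14° (green) fits in both views. I'll carry the full case up and over.

Call:
{"api": "carry_out", "payload": {
  "steps": [0,0,0,0,0,3,-1,0,0,0,0,-2,6,-1,0.5,3,-0.9,0.5,-6,8,-1,0.9,6,-1.8,1,-11,9,-1,1.4,9,-2.7,2,-16,9,-1]
}}

```text
time_s: 16.32
position: [0.4764, 0.118, 0.3022]
tool_rot: [0.134, 0.739, 0.648, 0.125]
force: [0.5, 0.5, -5.2]
gripper_width: 0.571
gripper_force: 39.4
```

Call:
{"api": "carry_out", "payload": {
  "steps": [0.5,3.5,-1,1.2,-5,-0.5,-1,0.9,7,-2,2.4,-10,-1.5,-1,1.4,10.5,-3,3.6,-15,-3,-1,1.9,14,-4,4.8,-20,-5,-1,2.3,17.5,-5,6,-25,-7,-1]
}}

```text
time_s: 16.95
position: [0.5366, -0.1327, 0.2303]
tool_rot: [0.024, 0.78, 0.625, 0.017]
force: [1.0, 0.3, -3.8]
gripper_width: 0.575
gripper_force: 39.4
```

```bash
python3 -c "
from h import *
tray(120);print(r.get_state()['joint_positions'])"
```

```text
turn [ 0.9  3.2 -1.5] shift cm [  1.46 -11.33 -11.03]
[-0.31051909  0.08237369  1.3590819   0.00236924  1.64192329 -0.09146376]
```

Call:
{"api": "carry_out", "payload": {
  "steps": [0.3,1.1,-0.5,0.5,-4,-3,-1,0.6,2.2,-1,1,-8,-6,-1,0.9,3.2,-1.5,1.5,-10.8,-9,-1,0.9,3.2,-1.5,1.5,-11.3,-11,-1,0.9,3.2,-1.5,1.5,-11.3,-11,-1]
}}

```text
time_s: 17.58
position: [0.5505, -0.2431, 0.1188]
tool_rot: [-0.001, 0.788, 0.616, -0.0]
force: [-0.1, 1.0, -3.9]
gripper_width: 0.569
gripper_force: 39.6
```

```bash
python3 - <<'E'
from h import *
r.grab_frame("wrist"); tray(41); 
im=r.grab_frame("wrist"); t=r.grab_frame("top")
cv2.imwrite("pics/w6.png",np.hstack([cv2.resize(im,(400,300)),cv2.resize(t[155:275,270:430],(400,300),interpolation=cv2.INTER_CUBIC)])[:,:,::-1])
E
```

```text
turn [-0.  0. -0.] shift cm [-0.01 -0.3  -7.98]
```

View pics/w6.png

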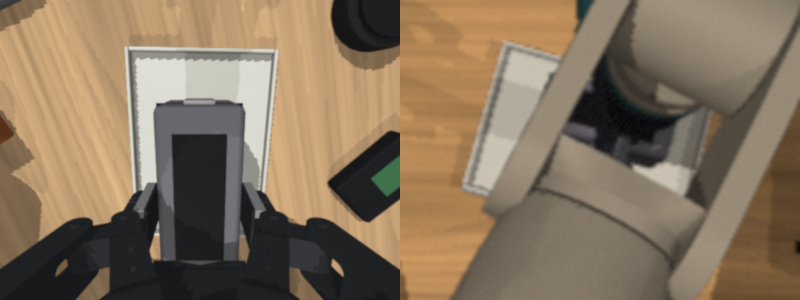

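The case is centred over the tray and parallel to its walls. Lowering it.

Call:
{"api": "carry_out", "payload": {
  "steps": [0,0,0,0,-0.1,-2,-1,0,0,0,0,-0.3,-4,-1,0,0,0,0,-0.3,-6,-1,0,0,0,0,-0.3,-7,-1,0,0,0,0,-0.3,-7.5,-1]
}}

```text
time_s: 18.35
position: [0.5513, -0.2466, 0.0451]
tool_rot: [0.0, 0.788, 0.616, 0.0]
force: [0.1, 0.0, -4.0]
gripper_width: 0.577
gripper_force: 39.6
```

Call:
{"api": "carry_out", "payload": {
  "steps": [0,0,0,0,0,-0.12,-1,0,0,0,0,0,-0.24,-1,0,0,0,0,0,-0.36,-1,0,0,0,0,0,-0.45,-1,0,0,0,0,0,-0.5,-1]
}}

```text
time_s: 18.98
position: [0.5515, -0.2468, 0.041]
tool_rot: [0.001, 0.788, 0.616, 0.0]
force: [-0.2, -0.1, -3.8]
gripper_width: 0.576
gripper_force: 39.6
```

Not in contact yet.

Call:
{"api": "carry_out", "payload": {
  "steps": [0,0,0,0,0,-0.05,-1,0,0,0,0,0,-0.1,-1,0,0,0,0,0,-0.15,-1,0,0,0,0,0,-0.2,-1,0,0,0,0,0,-0.2,-1]
}}

```text
time_s: 19.6
position: [0.5516, -0.2469, 0.0397]
tool_rot: [0.001, 0.788, 0.616, 0.0]
force: [-2.9, 0.5, 1.2]
gripper_width: 0.576
gripper_force: 40.3
```

Contact made, force has reversed. Release and retreat straight up.

Call:
{"api": "carry_out", "payload": {
  "steps": [0,0,0,0,0,0,1,0,0,0,0,0,0,1,0,0,0,0,0,0,1,0,0,0,0,0,0,1,0,0,0,0,0,0,1]
}}

```text
time_s: 20.23
position: [0.5516, -0.2468, 0.039]
tool_rot: [0.001, 0.788, 0.616, 0.0]
force: [-0.5, -0.3, 0.1]
gripper_width: 1.002
gripper_force: 0.0
```

Call:
{"api": "carry_out", "payload": {
  "steps": [0,0,0,0,0,2,1,0,0,0,0,0,5,1,0,0,0,0,0,9,1,0,0,0,-2,0,14,1,0,0,0,-5,0,18,1]
}}

```text
time_s: 20.85
position: [0.5014, -0.2468, 0.2229]
tool_rot: [0.002, 0.788, 0.616, 0.001]
force: [0.4, 0.4, -0.8]
gripper_width: 0.992
gripper_force: 0.0
```

Call:
{"api": "carry_out", "payload": {
  "steps": [0,0,0,-3,0,3,1,0,0,0,-6,0,5,1,0,0,0,-10,0,6,1,0,0,0,-10,0,6,1]
}}

```text
time_s: 21.35
position: [0.4004, -0.2471, 0.2824]
tool_rot: [0.003, 0.788, 0.615, 0.001]
force: [0.9, 0.2, 0.1]
gripper_width: 0.998
gripper_force: 0.0
```

```bash
python3 - <<'E'
from h import *
t=r.grab_frame("scene"); cv2.imwrite("pics/end.png",cv2.resize(t[80:360,120:460],(800,600))[:,:,::-1]); print(r.get_state()["time_s"])
E
```

```text
21.4
```

View pics/end.png

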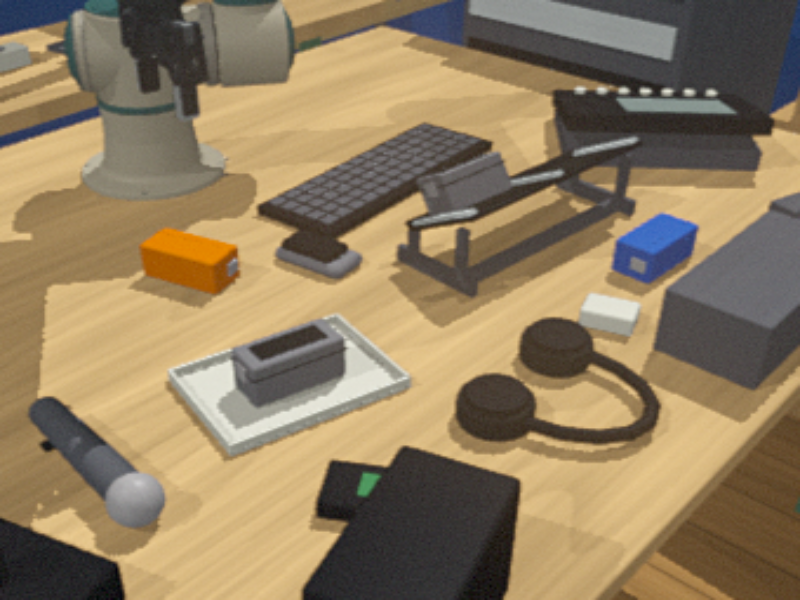

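The full case stands lid up along the tray at (290,360). The empty one is seated in the right bay at (465,183), and the other things on the desk are unmoved.

```bash
python3 -c "
from rig import r
print(r.job_done())"
```

```text
the job is handed in; nothing more can be done
None
```

The job is handed in: the left case was the heavier (about 4.1 N against 2.1 N) and now lies lid up along the tray, the lighter one is seated in the right bay, and the clock stood at about 21 s.

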